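# Stack a colour filter pack in the assembly jig

### The arm

A 6-joint arm with a two-finger parallel gripper is mounted at the origin on the work surface. World frame = base frame: x ahead of the robot, y to its left, z up, the work surface at z = 0. Lengths are in m, angles in rad, forces in N, time in s.
With the tool pointing down it reaches from about 0.25 to 0.775 m from the base axis. Payload 4 kg.
Tool frame: the origin (TCP) lies at the very end of the fingers, on their centre line; the grasp point (between the pads) lies 19 mm behind it; z points along the fingers, y is the direction in which the jaws open and shut (so a half turn about z gives the same grasp; the last joint's range is limited). The gripper opens to 94 mm and grips with 3 to 60 N. Pads are 16 mm wide; open, the fingers measure 119 mm over their backs; the gripper's body (75 mm by 177 mm) begins 78 mm behind the grasp point.
Start: joints at [-1.382, 0.087, 1.371, -0, 1.684, -0.103], TCP at [0.158, -0.527, 0.206] pointing down, gripper open.
Joint ranges: [-3.1, 3.1], [-0.76, 2.03], [0.27, 2.55], [-1.08, 4.22], [0.17, 2.65], [-2.57, 2.57]. Speed limits (rad/s): [2.79, 2.79, 3.14, 3.14, 3.14, 3.14].

### API

Orientations are given as [roll, pitch, yaw] about the fixed x, y, z axes, in that order (R = Rz(yaw) Ry(pitch) Rx(roll)).
In Python, from bench import robot, snapshot, models gives the robot as it stands.
- The arm moves only by the tool arm_command, never from a script. Its argument "commands" is text: rows parted by semicolons, each of 7 numbers parted by spaces: the shift along the tool's x, y, z in mm, then the turn, a rotation vector about the tool's x, y, z in degrees, then the opening, from 0 (shut) to 1 (fully open). In form: tx ty tz rx ry rz hand; .... A call has 1 to 12 rows; each row shifts and turns the pose as measured when the row begins, along the tool's axes as they then stand; what a row does not reach is not made up. A row lasts 1/8 s, in which the tool goes at most 62.5 mm and 10.7 degrees, less where a joint would pass 70% of its speed; a pose out of reach is approached as far as the arm can. A call is refused whole if a number of a shift passes 62.5 or a number of a turn 10.7, either way. A call with a gripper value outside its range is refused whole. The fingers move at their own pace and stop on an object; the grip force is fixed at half the most. Time passes only in rows, so rows that do not move let the fingers close. It gives the time, the measured TCP pose, the force and the opening at its end, in the units of the state.
- robot.get_obs(): the state, without advancing time (a new reading comes with each control period).
- snapshot(name): name is "scene" or "top" or "wrist"; returns a dict with "img" (480x640x3 uint8, blue, green, red), "camera_matrix" (3x3 intrinsics, pixels), "origin" and "rotation" of the camera in the world. Camera axes: x right, y down, z forward; pixel columns grow to the right and rows downward; lengths in m; the calibration is good to about 2 mm. A picture is of the moment at which its call begins. There is no depth.
- robot.close_job(): hands the job in, once; it reports no verdict.
Trained networks look in a picture, given as the dict that the camera call returned (one of the last four; its "shot" number tells which), for a name from the list of things; names that differ only in an ending like _2 or _b are one class to them, and where a whole thing is asked for, a point or a joint stands for the part that bears it (a point fixed in the world has none). Each returns a list of dicts, best first, with "conf" (0 to 1); they miss things now and then, are a little off and sometimes report something else, mostly with a low value. They report only what shows in the picture. A call takes as long as a camera call.
- models.spot_in(query, picture): "bbox" ([left, top, width, height] as shares, 0 to 1, of the picture: columns of its width, rows of its height, round what is visible of it).
- models.tip_of(query, picture): "centre" ([column, row] as shares, 0 to 1, of the picture: columns of its width, rows of its height: a listed point, or the origin of a listed thing).
The state is a dict: "time": time; "joint_positions": joint angles; "qvel": joint speeds; "joint_torque": joint torques, N m; "tool_pos": TCP position; "ee_rot": TCP orientation; "wrist_force": force on the tool from outside, world axes, zero at the start; "wrist_torque": the same for the moment, N m; "width": finger opening in m.
Only numpy, scipy, OpenCV 4.12 (cv2) and the standard library are available. Lean on these libraries where they do the work, as an engineer would, in place of code of your own. Each camera call takes 0.05 s, during which the arm holds its last target. There are 200 camera calls.

### The job

Build the colour filter pack in the four-post jig: the red filter cell at the bottom, the green one on it, then the blue one, and last the brass clamp weight on top, knob up; every piece must lie flat on the one below, between the posts, with the glass faces up. They are glass: lower each piece into place and let go, do not drop it. Leave the white diffuser cell, the eyepiece and the screwdriver where they are.

Things in the scene. Friction and masses are not known exactly. Their poses are not given: they have to be found in the camera images.
- red_cell: Round filter cell: flat disc 50 mm in diameter and 10 mm thick, black rim, red glass face 41 mm across on top, 0.06 kg. Lies flat on the table, glass up. Origin: centre of the underside; z is the disc's axis, up; rotationally symmetric.
- green_cell: Round filter cell: flat disc 50 mm in diameter and 10 mm thick, black rim, green glass face 41 mm across on top, 0.06 kg. Lies flat on the table, glass up. Origin: centre of the underside; z is the disc's axis, up; rotationally symmetric.
- blue_cell: Round filter cell: flat disc 50 mm in diameter and 10 mm thick, black rim, blue glass face 41 mm across on top, 0.06 kg. Lies flat on the table, glass up. Origin: centre of the underside; z is the disc's axis, up; rotationally symmetric.
- diffuser_cell: Round filter cell: flat disc 50 mm in diameter and 10 mm thick, black rim, milky white glass face 41 mm across on top, 0.06 kg. Lies flat on the table, glass up. Origin: centre of the underside; z is the disc's axis, up; rotationally symmetric. Not part of the pack.
- weight: Brass clamp weight: flat disc 50 mm in diameter and 10 mm thick with a cylindrical knob 20 mm in diameter and 24 mm tall in the middle of its top (34 mm high in all), 0.22 kg. Stands on the table, knob up. Origin: centre of the underside; z up along the knob; rotationally symmetric.
- jig: Jig fixed to the table: dark square base 84 x 84 x 6 mm with 4 steel posts 6 mm thick at x, y = +-22.6 mm (on its diagonals), tops 56 mm above the table, tapered. A 50 mm disc has 4 mm play all round. 39 mm gaps between posts on all 4 sides: fingers closing along the jig's x or y go down there. Origin: centre of base underside; x, y along its edges. Any yaw.
- jig_seat (a point): Centre of the top of the round aluminium pedestal (38 mm diameter) amid the posts, 14 mm above the jig's origin, axes as the jig's. The first cell rests on it, overhanging it by 6 mm all round, 8 mm clear above the base. In the finished pack the undersides lie 0 (red), 10 (green), 20 (blue) and 30 mm (weight) above it.
- eyepiece: Standing eyepiece, steel foot and black barrel with rubber ring, up to 42 mm in diameter, 60 mm tall, to the robot's left of the work. Origin: centre of the underside, z up. A bystander.
- screwdriver: Screwdriver 170 mm long lying on the table to the robot's right of the work. Origin: under its middle; its x axis runs from handle to tip. A bystander.

How it is judged:
By the outcome, as a careful person would: the job done as asked, in the order asked, and still so for the second after the job is handed in, with the robot touching nothing.
It also fails if it takes over 112 s, if anything falls off the work surface, if the arm or the gripper's body presses on something with over 40 N, if the wrist force passes 120 N, or if a joint passes its speed limit or range.

## Working session

There is one attempt and no reset: what is moved stays moved. The work goes in short steps, Python scripts to look and compute and a tool call to move; the robot and the scene stay as the last step left them, time stands still between calls to the robot, and variables do not carry over. Pictures are saved under pics/ and viewed, about 12 in all and at most 16, crops included, and the job is handed in when it is done.

Besides the shell and the picture viewer there is one more tool, called as name(argument=value, ...), one argument or row to a line, values as JSON. arm_command: Moves the arm, as the interface text tells. Its arguments: {"type":"object","properties":{"commands":{"type":"string"}},"required":["commands"]}

```bash
mkdir -p pics; ls; cat > h.py <<'E'
import numpy as np, cv2
from bench import robot, snapshot, models
def ray(p,u,v,z):
    K=np.array(p["camera_matrix"]);R=np.array(p["rotation"]);o=np.array(p["origin"])
    d=R@np.linalg.inv(K)@np.array([u,v,1.]);return o+d*(z-o[2])/d[2]
def proj(p,X):
    c=np.array(p["rotation"]).T@(np.array(X)-np.array(p["origin"]));q=np.array(p["camera_matrix"])@c;return q[:2]/q[2]
E
python3 - <<'E'
from h import *
o=robot.get_obs();print(o["time"],o["tool_pos"],o["ee_rot"],o["width"])
ims=[]
for c in("top","scene"):
    p=snapshot(c);ims.append(p["img"]);print(c,np.round(p["origin"],3))
    cv2.imwrite(f"pics/{c}0.png",p["img"])
    for n,z in [("red_cell",0),("green_cell",0),("blue_cell",0),("diffuser_cell",0),("weight",0),("jig",0),("jig_seat",.014),("eyepiece",0),("screwdriver",0)]:
        for r in models.tip_of(n,p)[:2]:
            u,v=r["centre"][0]*640,r["centre"][1]*480
            print(n,round(r["conf"],2),round(u),round(v),np.round(ray(p,u,v,z)[:2],4))
E
```

```text
pics
0.0 [ 0.15811316 -0.5262079   0.20432358] [-3.13941039e+00 -1.77507577e-04  2.91802136e-01] 0.09378336193684988
top [0.332 0.01  0.985]Traceback (most recent call last):
  File "<stdin>", line 10, in <module>
  File "h.py", line 5, in ray
    d=R@np.linalg.inv(K)@np.array([u,v,1.]);return o+d*(z-o[2])/d[2]
                                                                ~^^^
IndexError: invalid index to scalar variable.
```

View pics/top0.png

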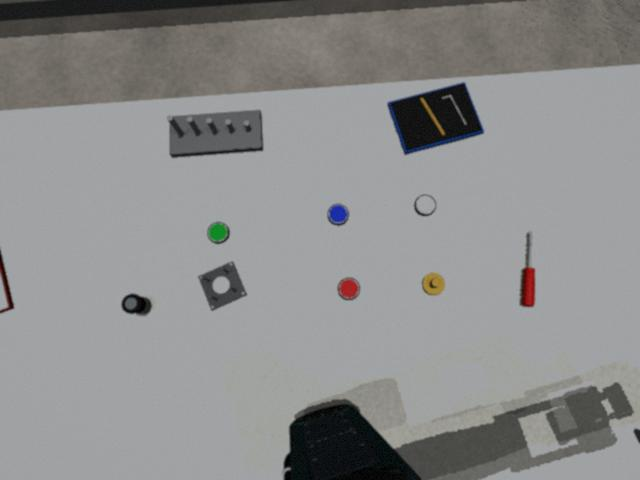

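The top view shows the jig at about (221,285), red (348,289), green (218,232), blue (338,214), diffuser (425,205), weight (433,284), eyepiece (135,304) and screwdriver (528,280). The rotation is apparently not a 3x3 matrix, so I'll fix the helper.

```bash
cat > h.py <<'E'
import numpy as np, cv2
from scipy.spatial.transform import Rotation as Ro
from bench import robot, snapshot, models
def rot(p):
    R=np.array(p["rotation"],float)
    return R if R.shape==(3,3) else Ro.from_euler("xyz",R).as_matrix() if R.size==3 else Ro.from_quat(R).as_matrix()
def ray(p,u,v,z):
    K=np.array(p["camera_matrix"]);o=np.array(p["origin"])
    d=rot(p)@np.linalg.inv(K)@np.array([u,v,1.]);return o+d*(z-o[2])/d[2]
def proj(p,X):
    c=rot(p).T@(np.array(X)-np.array(p["origin"]));q=np.array(p["camera_matrix"])@c;return q[:2]/q[2]
E
python3 - <<'E'
from h import *
for c in("top","scene"):
    p=snapshot(c);print(c,np.round(p["origin"],3),p["rotation"])
    cv2.imwrite(f"pics/{c}0.png",p["img"])
    for n,z in [("red_cell",0),("green_cell",0),("blue_cell",0),("diffuser_cell",0),("weight",0),("jig",0),("jig_seat",.014),("eyepiece",0),("screwdriver",0)]:
        for r in models.tip_of(n,p)[:2]:
            u,v=r["centre"][0]*640,r["centre"][1]*480
            print(n,round(r["conf"],2),round(u),round(v),np.round(ray(p,u,v,z)[:2],4))
E
```

```text
top [0.332 0.01  0.985] [-2.92001621e+00  2.36932845e-03 -1.64989048e+00]
red_cell 0.92 348 287 [ 0.447  -0.0352]
green_cell 0.67 218 230 [0.602  0.2515]
blue_cell 0.87 335 215 [ 0.6161 -0.0189]
diffuser_cell 0.58 423 203 [ 0.6284 -0.2267]
weight 0.56 433 282 [ 0.4428 -0.2263]
jig 0.88 223 286 [0.4726 0.2438]
jig_seat 0.66 220 284 [0.4739 0.246 ]
jig_seat 0.46 430 283 [ 0.4403 -0.215 ]
eyepiece 0.83 142 306 [0.4422 0.4227]
screwdriver 0.86 526 267 [ 0.4608 -0.4383]
scene [ 0.921 -0.544  0.839] [-2.43636598  0.00724413  0.63270562]
red_cell 0.73 287 238 [ 0.4444 -0.0336]
green_cell 0.78 394 196 [0.5859 0.2511]
blue_cell 0.77 344 270 [ 0.6137 -0.0322]
diffuser_cell 0.81 297 334 [ 0.6271 -0.2253]
diffuser_cell 0.47 393 194 [0.5829 0.2546]
weight 0.69 232 288 [ 0.4375 -0.223 ]
weight 0.25 160 366 [ 0.4472 -0.442 ]
jig 0.84 358 177 [0.468 0.256]
jig_seat 0.94 359 174 [0.4713 0.2563]
jig_seat 0.25 287 239 [ 0.4548 -0.0469]
eyepiece 0.57 379 146 [0.4437 0.4083]
screwdriver 0.7 164 365 [ 0.4529 -0.4372]
```

View pics/scene0.png

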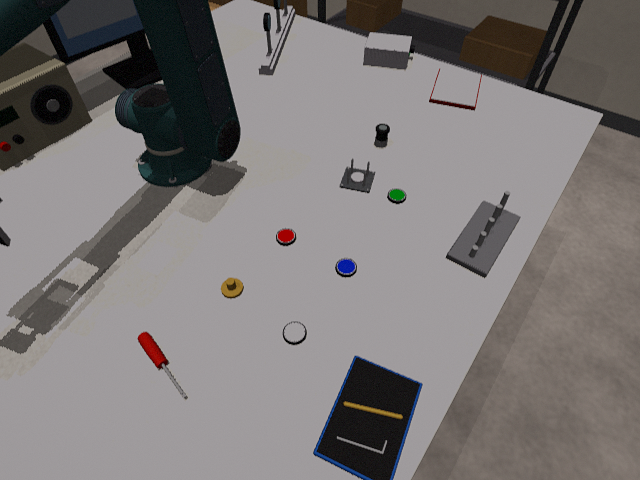

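The scene view agrees: the cells are spread out and the jig stands alone near the green cell and the eyepiece, with about 13 cm of clearance. Next I'll refine by colour segmentation.

```bash
python3 - <<'E'
from h import *
p=snapshot("top");im=p["img"];hsv=cv2.cvtColor(im,cv2.COLOR_BGR2HSV)
def blob(m,near):
    n,l,s,c=cv2.connectedComponentsWithStats(m.astype(np.uint8));
    i=min((i for i in range(1,n) if s[i,4]>60),key=lambda i:np.hypot(*(c[i]-near)));return c[i],s[i,4],l==i
H,S,V=cv2.split(hsv)
for n,m,q in [("red",((H<10)|(H>170))&(S>120),(348,288)),("green",(abs(H.astype(int)-60)<20)&(S>120),(218,232)),("blue",(abs(H.astype(int)-120)<15)&(S>120),(338,214))]:
    c,a,_=blob(m,q);print(n,c,a,np.round(ray(p,*c,.010),4))
c,a,_=blob((abs(H.astype(int)-22)<10)&(S>90),(433,284));print("weight",c,a,np.round(ray(p,*c,.012),4))
m=(V<125);m[:250]=0;m[320:]=0;m[:,:190]=0;m[:,255:]=0
c,a,l=blob(m,(222,286));print(c,a)
pts=np.argwhere(l)[:,::-1]
w=np.array([ray(p,u,v,.006)[:2] for u,v in pts],np.float32)
print(cv2.minAreaRect(w*1000),o if 0 else "")
E
```

```text
red [348.492 288.188] 250 [ 0.4438 -0.0354  0.01  ]
green [217.48230088 231.90707965] 226 [0.5951 0.2503 0.01  ]
blue [337.68722467 213.55947137] 227 [ 0.6166 -0.0257  0.01  ]
weight [433.18617021 283.57978723] 376 [ 0.4389 -0.2226  0.012 ]
[222.14250614 285.6961507 ] 1221
((472.9580383300781, 244.27011108398438), (85.47925567626953, 84.70285034179688), 20.14158058166504)
```

arm_command(
  commands="44 -36 0 0 0 -3.4 1; 44 -36 0 0 0 0 1; 44 -36 0 0 0 0 1; 44 -36 0 0 0 0 1; 44 -36 0 0 0 0 1; 44 -36 0 0 0 0 1; 44 -36 0 0 0 0 1; 44 -36 10 0 0 0 1; 44 -36 15 0 0 0 1; 30 -36 15 0 0 0 1; 0 0 0 0 0 0 1",
)

```text
time: 2.52
tool_pos: [0.446, -0.0303, 0.1656]
ee_rot: [3.136, -0.007, 0.35]
wrist_force: [-1.2, -1.5, -0.3]
width: 0.0939
```

```bash
python3 - <<'E'
from h import *
o=robot.get_obs();print(o["time"],o["tool_pos"],o["ee_rot"],o["width"],o["wrist_force"])
p=snapshot("wrist");cv2.imwrite("pics/w1.png",p["img"]);print(p["origin"],p["rotation"])
for n in("red_cell","jig"): print(n,models.tip_of(n,p)[:2],proj(p,[.4438,-.0354,.01]))
E
```

```text
2.525 [ 0.44602354 -0.03030671  0.16564366] [ 3.13589572 -0.00653873  0.35026126] 0.09391062630098541 [-1.19878437 -1.52538806 -0.31493575]
[ 0.50980015 -0.0069777   0.34575261] [ 2.90700119 -0.00585908 -1.22187471]
red_cell [{'centre': [0.502, 0.4825], 'conf': 0.87}] [320.23115846 230.12659988]
jig [{'centre': [0.0108, 0.1629], 'conf': 0.88}] [320.23115846 230.12659988]
```

View pics/w1.png

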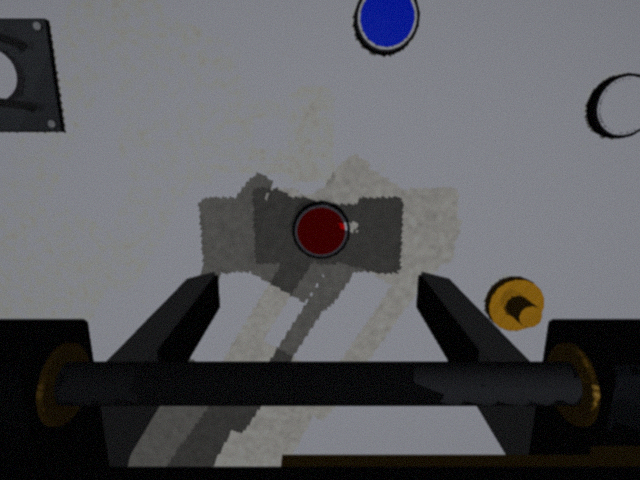

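The red cell is at (321,230), exactly where my projection puts it (320,230). The jig edges run parallel to the image axes, so yaw 20° is right. Next a helper for tool-frame corrections and wrist measuring.

```bash
cat >> h.py <<'E'
YAW=np.radians(20.1)
def to(x,y,z,yaw=YAW):
    o=robot.get_obs();R=Ro.from_euler("xyz",o["ee_rot"]);T=Ro.from_euler("xyz",[np.pi,0,yaw])
    print("t",round(o["time"],2),"w",round(o["width"],4),"F",np.round(o["wrist_force"],1),"move mm",np.round(R.inv().apply(np.array([x,y,z])-o["tool_pos"])*1000,1),"rot deg",np.round((R.inv()*T).as_rotvec(degrees=True),2))
HUE={"red":(0,10),"green":(60,20),"blue":(120,15),"weight":(22,10)}
def glass(p,n,z=.010):
    H,S,V=cv2.split(cv2.cvtColor(p["img"],cv2.COLOR_BGR2HSV).astype(np.int16));h,d=HUE[n]
    dh=abs(H-h);m=((np.minimum(dh,180-dh)<=d)&(S>110)).astype(np.uint8)
    n_,l,s,c=cv2.connectedComponentsWithStats(m);i=1+np.argmax(s[1:,4])
    cn=max(cv2.findContours((l==i).astype(np.uint8),0,1)[0],key=len)
    (u,v),r=cv2.minEnclosingCircle(cv2.convexHull(cn));e=cv2.fitEllipse(cv2.convexHull(cn))
    w=ray(p,*e[0],z);f=p["camera_matrix"][0][0];print(n,np.round(e[0],1),np.round(e[1],1),np.round(w,4));return w
E
python3 - <<'E'
from h import *
p=snapshot("wrist");w=glass(p,"red");to(w[0],w[1],.05)
E
```

```text
red [316.2 229.5] [46.3 47.4] [ 0.4436 -0.0359  0.01  ]
t 2.73 w 0.0937 F [-0.4  0.  -0.3] move mm [ -4.3  -0.4 117.6] rot deg [ 0.5  -0.54 -0.44]
```

arm_command(
  commands="-4 0 20 0.5 -0.5 -0.4 1; 0 0 45 0 0 0 1; 0 0 45 0 0 0 1; 0 0 20 0 0 0 1; 0 0 0 0 0 0 1",
)

```text
time: 3.35
tool_pos: [0.4403, -0.0422, 0.0317]
ee_rot: [3.141, 0.001, 0.339]
wrist_force: [0.4, 0.2, 0.4]
width: 0.0939
```

```bash
python3 - <<'E'
from h import *
p=snapshot("wrist");cv2.imwrite("pics/w2.png",p["img"])
w=glass(p,"red");to(w[0],w[1],.004);print(models.tip_of("red_cell",p)[:1])
E
```

```text
red [306.6 266.5] [74.6 77.9] [ 0.4436 -0.0359  0.01  ]
t 3.4 w 0.0938 F [-0.3 -0.7  0.8] move mm [ 4.5 -5.2 28.6] rot deg [ 0.08 -0.05 -0.65]
[{'centre': [0.4844, 0.544], 'conf': 0.56}]
```

View pics/w2.png

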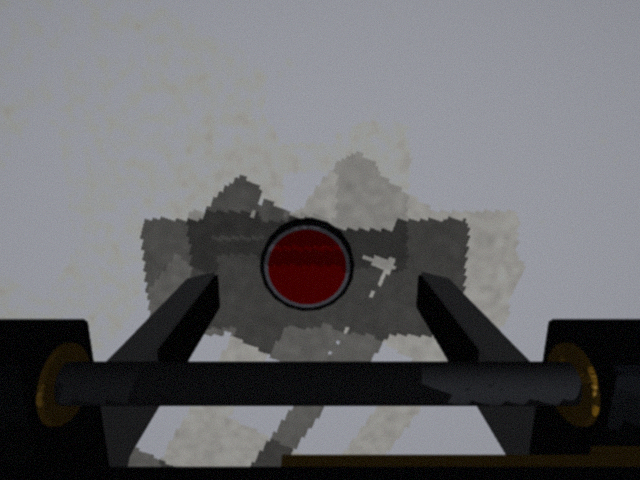

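The red cell is centred at (307,264) between the fingertips (219..417); the measured offset is 4.5 / −5.2 mm.

arm_command(
  commands="4.5 -5 10 0 0 -0.6 1; 0 0 9 0 0 0 1; 0 0 0 0 0 0 1",
)

```text
time: 3.82
tool_pos: [0.4473, -0.0364, 0.0164]
ee_rot: [3.136, -0.008, 0.351]
wrist_force: [0.2, 0.6, 0.4]
width: 0.0941
```

```bash
python3 -c "
from h import *
to(.4437,-.0357,.004)"
```

```text
t 3.83 w 0.0941 F [0.2 0.6 0.4] move mm [-3.2 -2.  12.4] rot deg [ 0.32 -0.47 -0.02]
```

arm_command(
  commands="-3 -2 6 0.3 -0.4 0 1; 0 0 3 0 0 0 1; 0 0 0 0 0 0 1; 0 0 0 0 0 0 1",
)

```text
time: 4.32
tool_pos: [0.4441, -0.0355, 0.0073]
ee_rot: [3.141, -0.002, 0.351]
wrist_force: [0.2, -0.6, -0.5]
width: 0.094
```

```bash
python3 -c "
from h import *
to(.4437,-.0357,.004);p=snapshot('wrist');w=glass(p,'red');to(w[0],w[1],.004)"
```

```text
t 4.33 w 0.094 F [ 0.2 -0.6 -0.5] move mm [-0.5  0.1  3.3] rot deg [ 0.04 -0.09  0.01]
red [316.2 294.1] [82.  87.3] [ 0.4435 -0.0359  0.01  ]
t 4.38 w 0.0938 F [0.3 0.2 0.1] move mm [-0.7  0.2  3.3] rot deg [ 0.04 -0.09  0.01]
```

arm_command(
  commands="-0.5 0 3 0 0 0 1; 0 0 0 0 0 0 1; 0 0 0 0 0 0 0.4; 0 0 0 0 0 0 0.4; 0 0 0 0 0 0 0.4; 0 0 0 0 0 0 0.4; 0 0 0 0 0 0 0.4",
)

```text
time: 5.25
tool_pos: [0.4439, -0.0357, 0.0045]
ee_rot: [3.14, -0.002, 0.351]
wrist_force: [-0.3, -0.5, 0.1]
width: 0.0487
```

```bash
python3 -c "
from h import *
to(.473,.2443,.10)"
```

```text
t 5.25 w 0.0487 F [-0.3 -0.5  0.1] move mm [ 123.8 -252.9  -95.5] rot deg [ 0.07 -0.13  0.01]
```

arm_command(
  commands="0 0 -20 0 0 0 0.4; 0 0 -40 0 0 0 0.4; 6 -20 -38 0 0 0 0.4; 12 -50 0 0 0 0 0.4; 12 -50 0 0 0 0 0.4; 0 -50 0 0 0 0 0.4; 0 -45 0 0 0 0 0.4; 0 -25 0 0 0 0 0.4; 0 0 0 0 0 0 0.4; 0 0 0 0 0 0 0.4",
)

```text
time: 6.5
tool_pos: [0.388, 0.2066, 0.1051]
ee_rot: [-3.141, -0.003, 0.348]
wrist_force: [0.3, 0.3, 0.0]
width: 0.0493
```

```bash
python3 - <<'E'
from h import *
p=snapshot("wrist");cv2.imwrite("pics/w3.png",p["img"]);to(.473,.2443,.10)
for n,z in(("jig",0),("jig_seat",.014)):
  for r in models.tip_of(n,p)[:1]: u,v=r["centre"][0]*640,r["centre"][1]*480;print(n,r["conf"],u,v,ray(p,u,v,z))
c,s=np.cos(YAW),np.sin(YAW)
im=p["img"].copy()
for a,b in((1,1),(1,-1),(-1,-1),(-1,1)):
  for d,z in((.0226,.056),(.042,.006)):
    x=np.array([.473+d*(a*c-b*s),.2443+d*(a*s+b*c),z]);q=proj(p,x);print(a,b,z,np.round(q));cv2.circle(im,tuple(int(i) for i in q),3,(0,0,255),1)
cv2.imwrite("pics/w3a.png",im);np.savez("w3.npz",**{k:np.array(v) for k,v in p.items()})
E
```

```text
t 6.55 w 0.0486 F [0.2 0.3 0.2] move mm [92.7 -6.6  5.4] rot deg [-0.02 -0.16 -0.17]
jig 0.92 308.032 105.696 [0.4731451  0.24335003 0.        ]
jig_seat 0.68 306.176 103.488 [0.47301055 0.24421972 0.014     ]
1 1 0.056 [260.  51.]
1 1 0.006 [240.  35.]
1 -1 0.056 [346.  51.]
1 -1 0.006 [372.  35.]
-1 -1 0.056 [345. 139.]
-1 -1 0.006 [368. 169.]
-1 1 0.056 [263. 139.]
-1 1 0.006 [246. 169.]
```

View pics/w3a.png

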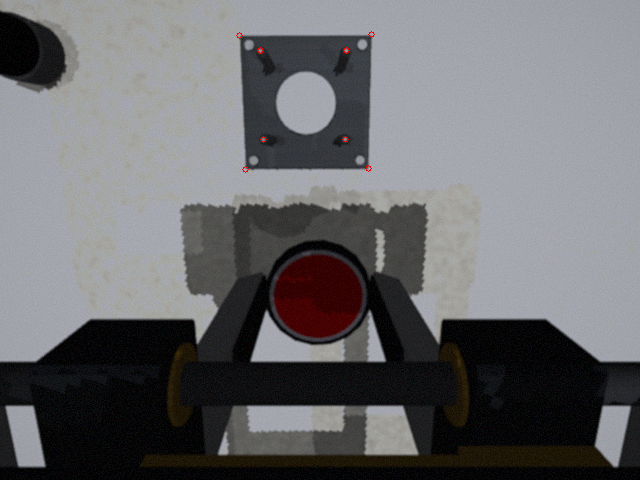

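The projected post tops and base corners (red dots) fall on the real ones, so the jig pose is good to about 1 mm. The red cell hangs level and centred at (318,292).

arm_command(
  commands="45 -4 0 0 0 -0.2 0.4; 35 -2 0 0 0 0 0.4; 12 0 0 0 0 0 0.4; 0 0 0 0 0 0 0.4; 0 0 0 0 0 0 0.4",
)

```text
time: 7.28
tool_pos: [0.4744, 0.2394, 0.1044]
ee_rot: [3.141, 0.0, 0.344]
wrist_force: [-0.4, 0.0, -0.7]
width: 0.0488
```

```bash
python3 -c "
from h import *
p=snapshot('wrist');w=glass(p,'red',robot.get_obs()['tool_pos'][2]+.0055);to(w[0],w[1],.019);to(.473,.2443,.019)"
```

```text
red [317.7 295.7] [83.3 88.7] [0.4744 0.2384 0.11  ]
t 7.33 w 0.0488 F [-0.1  0.4 -1. ] move mm [-0.3  0.9 85.5] rot deg [ 0.03  0.01 -0.4 ]
t 7.33 w 0.0488 F [-0.1  0.4 -1. ] move mm [ 0.4 -5.1 85.5] rot deg [ 0.03  0.01 -0.4 ]
```

arm_command(
  commands="0.4 -5 10 0 0 -0.4 0.4; 0 0 15 0 0 0 0.4; 0 0 8 0 0 0 0.4; 0 0 0 0 0 0 0.4",
)

```text
time: 7.82
tool_pos: [0.4705, 0.2441, 0.0686]
ee_rot: [3.141, 0.002, 0.352]
wrist_force: [-0.1, -0.4, -0.5]
width: 0.0489
```

```bash
python3 -c "
from h import *
to(.473,.2443,.019)"
```

```text
t 7.83 w 0.0489 F [-0.1 -0.4 -0.5] move mm [ 2.5  0.6 49.6] rot deg [0.03 0.13 0.06]
```

arm_command(
  commands="2.4 0.6 0 0 0 0 0.4; 0 0 10 0 0 0 0.4; 0 0 10 0 0 0 0.4; 0 0 0 0 0 0 0.4",
)

```text
time: 8.32
tool_pos: [0.4736, 0.2444, 0.0475]
ee_rot: [3.141, 0.001, 0.352]
wrist_force: [-0.7, -0.7, -0.3]
width: 0.0491
```

```bash
python3 -c "
from h import *
to(.473,.2443,.019)"
```

```text
t 8.32 w 0.0491 F [-0.7 -0.7 -0.3] move mm [-0.5 -0.2 28.5] rot deg [0.04 0.09 0.06]
```

arm_command(
  commands="-0.5 0 9 0 0 0 0.4; 0 0 9 0 0 0 0.4; 0 0 7 0 0 0 0.4; 0 0 2 0 0 0 0.4; 0 0 0 0 0 0 0.4",
)

```text
time: 8.95
tool_pos: [0.4731, 0.2442, 0.0185]
ee_rot: [3.141, 0.001, 0.352]
wrist_force: [0.0, -0.6, -0.7]
width: 0.0486
```

```bash
python3 -c "
from h import *
to(.473,.2443,.0185)"
```

```text
t 8.95 w 0.0486 F [ 0.  -0.6 -0.7] move mm [-0.1 -0.1  0. ] rot deg [0.03 0.08 0.06]
```

arm_command(
  commands="0 0 0.5 0 0 0 0.4; 0 0 0 0 0 0 0.56; 0 0 0 0 0 0 0.7; 0 0 0 0 0 0 0.75; 0 0 0 0 0 0 0.75; 0 0 -15 0 0 0 0.75; 0 0 -30 0 0 0 0.75; 0 0 -40 0 0 0 1; 0 0 -20 0 0 0 1; 0 0 0 0 0 0 1",
)

```text
time: 10.2
tool_pos: [0.4746, 0.2448, 0.1315]
ee_rot: [3.141, -0.004, 0.352]
wrist_force: [0.5, -0.8, -1.6]
width: 0.0935
```

```bash
python3 - <<'E'
from h import *
p=snapshot('wrist');cv2.imwrite("pics/w4.png",p["img"]);glass(p,'red',.024);w=glass(p,"green");to(w[0],w[1],.1)
E
```

```text
red [317.7 240.9] [53.8 55.5] [0.4731 0.2432 0.024 ]
green [368.3  74.3] [57.6 61.9] [0.5953 0.25   0.01  ]
t 10.25 w 0.0939 F [-0.1 -0.4 -0.4] move mm [115.6  36.7  30.7] rot deg [ 0.03 -0.15  0.06]
```

View pics/w4.png

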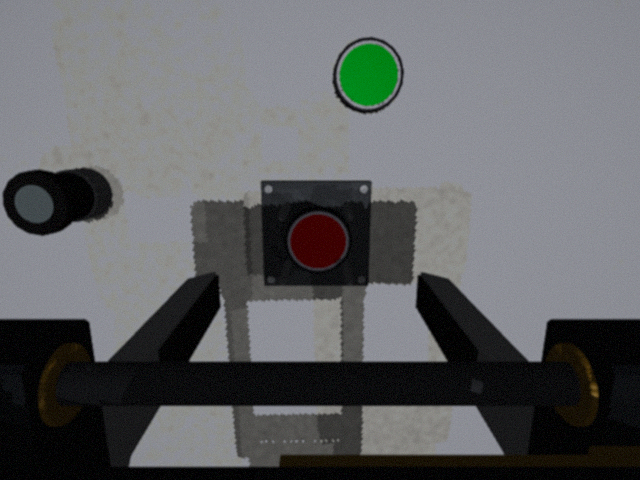

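The red cell sits in the jig, centred within 1 mm (318,241). The green cell is at (368,74).

arm_command(
  commands="45 15 0 0 0 0 1; 45 15 0 0 0 0 1; 25 7 15 0 0 0 1; 0 0 30 0 0 0 1; 0 0 30 0 0 0 1; 0 0 20 0 0 0 1; 0 0 0 0 0 0 1; 0 0 0 0 0 0 1",
)

```text
time: 11.25
tool_pos: [0.5916, 0.2474, 0.0214]
ee_rot: [-3.141, 0.015, 0.352]
wrist_force: [-0.3, -0.4, -0.4]
width: 0.0937
```

```bash
python3 - <<'E'
from h import *
p=snapshot('wrist');w=glass(p,"green");to(w[0],w[1],.0045)
E
```

```text
green [312.8 274.4] [76.9 81.3] [0.5949 0.2502 0.01  ]
t 11.3 w 0.0941 F [-0.5 -0.4  0.4] move mm [ 4.5 -1.5 16.8] rot deg [-0.02  0.9   0.07]
```

arm_command(
  commands="4.5 -1.5 4 0 0.9 0 1; 0 0 6 0 0 0 1; 0 0 0 0 0 0 1; 0 0 0 0 0 0 1",
)

```text
time: 11.8
tool_pos: [0.597, 0.2512, 0.0137]
ee_rot: [-3.141, -0.006, 0.352]
wrist_force: [0.4, -0.1, 0.2]
width: 0.0941
```

```bash
python3 - <<'E'
from h import *
p=snapshot('wrist');w=glass(p,"green");to(w[0],w[1],.0045);to(.5951,.2502,.0045)
E
```

```text
green [316.1 292.4] [79.1 83.7] [0.5948 0.2502 0.01  ]
t 11.85 w 0.0937 F [ 0.2 -0.6 -0.8] move mm [-2.3  0.2  9.1] rot deg [-0.01 -0.35  0.09]
t 11.85 w 0.0937 F [ 0.2 -0.6 -0.8] move mm [-2.   0.3  9.1] rot deg [-0.01 -0.35  0.09]
```

arm_command(
  commands="-2.2 0 4 0 -0.3 0 1; 0 0 3.5 0 0 0 1; 0 0 1.5 0 0 0 1; 0 0 0 0 0 0 1",
)

```text
time: 12.35
tool_pos: [0.5947, 0.2502, 0.0039]
ee_rot: [-3.141, -0.0, 0.352]
wrist_force: [0.2, 0.1, 0.1]
width: 0.094
```

```bash
python3 - <<'E'
from h import *
to(.595,.2502,.0045)
E
```

```text
t 12.35 w 0.094 F [0.2 0.1 0.1] move mm [ 0.3  0.2 -0.6] rot deg [-0.02 -0.02  0.08]
```

arm_command(
  commands="0 0 0 0 0 0 0.4; 0 0 0 0 0 0 0.4; 0 0 0 0 0 0 0.4; 0 0 0 0 0 0 0.4; 0 0 0 0 0 0 0.4; 0 0 -20 0 0 0 0.4; 0 0 -40 0 0 0 0.4; 0 0 -40 0 0 0 0.4; -45 -14 0 0 0 0 0.4; -45 -14 0 0 0 0 0.4; -24 -7 0 0 0 0 0.4; 0 0 0 0 0 0 0.4",
)

```text
time: 13.85
tool_pos: [0.4757, 0.2446, 0.1171]
ee_rot: [-3.141, -0.013, 0.352]
wrist_force: [0.3, -0.1, -0.0]
width: 0.049
```

```bash
python3 - <<'E'
from h import *
p=snapshot('wrist');w=glass(p,'green',robot.get_obs()['tool_pos'][2]+.006);to(w[0],w[1],.05);to(.473,.244,.05)
E
```

```text
green [317.7 295.4] [82.9 88.2] [0.476  0.2437 0.1233]
t 13.9 w 0.0489 F [ 1.2  1.2 -1. ] move mm [-2.   0.7 67.3] rot deg [-0.03 -0.8   0.02]
t 13.9 w 0.0489 F [ 1.2  1.2 -1. ] move mm [-4.8 -0.7 67.2] rot deg [-0.03 -0.8   0.02]
```

arm_command(
  commands="-4 -0.5 5 0 -0.8 0 0.4; 0 0 18 0 0 0 0.4; 0 0 15 0 0 0 0.4; 0 0 0 0 0 0 0.4; 0 0 0 0 0 0 0.4",
)

```text
time: 14.52
tool_pos: [0.4748, 0.2432, 0.0749]
ee_rot: [-3.142, 0.004, 0.349]
wrist_force: [-0.5, -0.3, 0.3]
width: 0.049
```

```bash
python3 - <<'E'
from h import *
to(.473,.244,.028)
E
```

```text
t 14.53 w 0.049 F [-0.5 -0.3  0.3] move mm [-1.3 -1.4 46.9] rot deg [-0.    0.2  -0.08]
```

arm_command(
  commands="-1.3 -1.2 3 0 0.2 0 0.4; 0 0 8 0 0 0 0.4; 0 0 8 0 0 0 0.4; 0 0 0 0 0 0 0.4; 0 0 0 0 0 0 0.4",
)

```text
time: 15.15
tool_pos: [0.4735, 0.2441, 0.0553]
ee_rot: [-3.142, -0.002, 0.35]
wrist_force: [0.2, 0.0, 0.3]
width: 0.049
```

```bash
python3 - <<'E'
from h import *
to(.473,.244,.028)
E
```

```text
t 15.15 w 0.049 F [0.2 0.  0.3] move mm [-0.6 -0.  27.3] rot deg [-0.   -0.09 -0.07]
```

arm_command(
  commands="-0.5 0 8 0 0 0 0.4; 0 0 8 0 0 0 0.4; 0 0 7 0 0 0 0.4; 0 0 2.5 0 0 0 0.4; 0 0 1 0 0 0 0.4; 0 0 0 0 0 0 0.4",
)

```text
time: 15.9
tool_pos: [0.4736, 0.2442, 0.0284]
ee_rot: [-3.142, -0.003, 0.35]
wrist_force: [-0.1, -0.2, 0.2]
width: 0.0492
```

```bash
python3 - <<'E'
from h import *
to(.473,.244,.028)
E
```

```text
t 15.9 w 0.0492 F [-0.1 -0.2  0.2] move mm [-0.6 -0.   0.4] rot deg [-0.01 -0.17 -0.07]
```

arm_command(
  commands="0 0 0.6 0 0 0 0.4; 0 0 0 0 0 0 0.56; 0 0 0 0 0 0 0.7; 0 0 0 0 0 0 0.75; 0 0 0 0 0 0 0.75; 0 0 -15 0 0 0 0.75; 0 0 -30 0 0 0 0.75; 0 0 -30 0 0 0 1; 0 0 0 0 0 0 1",
)

```text
time: 17.02
tool_pos: [0.4742, 0.2444, 0.1076]
ee_rot: [-3.141, -0.006, 0.35]
wrist_force: [-0.5, -0.0, 0.1]
width: 0.0872
```

```bash
python3 - <<'E'
from h import *
p=snapshot('wrist');cv2.imwrite("pics/w5.png",p["img"]);w=glass(p,"green",.034);to(.6166,-.0257,.1)
E
```

```text
green [317.7 251.2] [59.9 61.7] [0.4741 0.2433 0.034 ]
t 17.07 w 0.0911 F [ 0.1 -0.8 -0.2] move mm [ 42.5 302.5   5.8] rot deg [-0.   -0.13 -0.08]
```

View pics/w5.png

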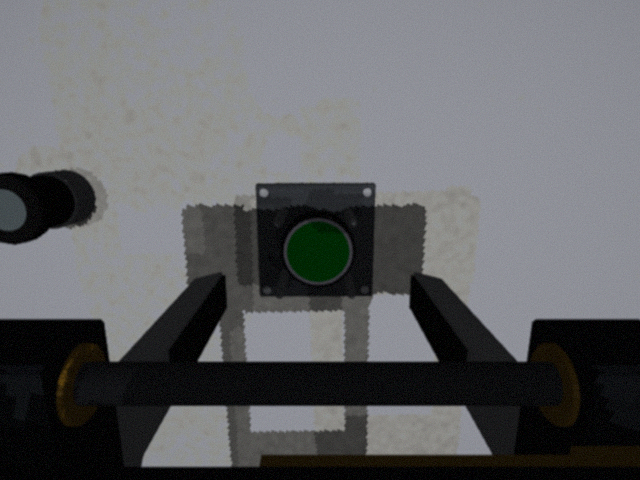

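The green cell is seated flat on the red one at (318,251). Next the blue cell.

arm_command(
  commands="0 25 -5 0 0 0 1; 8 55 0 0 0 0 1; 8 58 0 0 0 0 1; 8 58 0 0 0 0 1; 8 55 0 0 0 0 1; 8 40 0 0 0 0 1; 3 11 10 0 0 0 1; 0 0 30 0 0 0 1; 0 0 30 0 0 0 1; 0 0 12 0 0 0 1; 0 0 0 0 0 0 1; 0 0 0 0 0 0 1",
)

```text
time: 18.58
tool_pos: [0.6099, -0.0279, 0.0089]
ee_rot: [-3.129, 0.02, 0.356]
wrist_force: [-0.6, 0.1, -0.4]
width: 0.0937
```

```bash
python3 - <<'E'
from h import *
p=snapshot('wrist');w=glass(p,"blue");to(w[0],w[1],.0045);print(models.tip_of("blue_cell",p)[:1])
E
```

```text
blue [316.4 278.3] [82.5 87.7] [ 0.6163 -0.0259  0.01  ]
t 18.62 w 0.0938 F [ 0.6  0.3 -0.3] move mm [6.6 0.3 4.4] rot deg [-0.74  1.14  0.27]
[{'centre': [0.5039, 0.5629], 'conf': 0.73}]
```

arm_command(
  commands="3.5 0 0 -0.7 1.1 0.2 1; 3 0 0 0 0 0 1; 0 0 0 0 0 0 1; 0 0 0 0 0 0 1",
)

```text
time: 19.18
tool_pos: [0.6186, -0.0259, 0.0122]
ee_rot: [3.139, -0.006, 0.352]
wrist_force: [-0.7, 0.7, 0.2]
width: 0.0937
```

```bash
python3 - <<'E'
from h import *
p=snapshot('wrist');w=glass(p,"blue");to(w[0],w[1],.0045);to(.6164,-.0258,.0045)
E
```

```text
blue [314.2 293.5] [80.1 85.1] [ 0.6162 -0.0259  0.01  ]
t 19.23 w 0.0938 F [ 0.1 -0.5  0.2] move mm [-2.3 -0.8  7.7] rot deg [ 0.17 -0.33  0.05]
t 19.23 w 0.0938 F [ 0.1 -0.5  0.2] move mm [-2.1 -0.9  7.7] rot deg [ 0.17 -0.33  0.05]
```

arm_command(
  commands="-2.2 -0.8 3 0.2 -0.3 0 1; 0 0 3.5 0 0 0 1; 0 0 0.8 0 0 0 1; 0 0 0 0 0 0 1",
)

```text
time: 19.73
tool_pos: [0.6157, -0.026, 0.0037]
ee_rot: [-3.14, 0.001, 0.351]
wrist_force: [-0.7, 0.2, -0.1]
width: 0.0938
```

```bash
python3 - <<'E'
from h import *
to(.6163,-.0259,.004)
E
```

```text
t 19.73 w 0.0938 F [-0.7  0.2 -0.1] move mm [ 0.6  0.1 -0.3] rot deg [-0.08  0.06  0.03]
```

arm_command(
  commands="0.5 0 0 0 0 0 0.4; 0 0 0 0 0 0 0.4; 0 0 0 0 0 0 0.4; 0 0 0 0 0 0 0.4; 0 0 0 0 0 0 0.4; 0 0 -20 0 0 0 0.4; 0 0 -40 0 0 0 0.4; 0 0 -45 0 0 0 0.4; 0 0 -10 0 0 0 0.4",
)

```text
time: 20.85
tool_pos: [0.616, -0.0259, 0.124]
ee_rot: [-3.14, 0.002, 0.351]
wrist_force: [0.4, 0.3, -1.0]
width: 0.0491
```

arm_command(
  commands="-4 -25 0 0 0 0 0.4; -8 -50 0 0 0 0 0.4; -8 -55 0 0 0 0 0.4; -8 -55 0 0 0 0 0.4; -8 -50 0 0 0 0 0.4; -4 -40 0 0 0 0 0.4; 0 -20 0 0 0 0 0.4; 0 0 0 0 0 0 0.4; 0 0 0 0 0 0 0.4",
)

```text
time: 21.98
tool_pos: [0.4542, 0.2503, 0.1087]
ee_rot: [-3.132, 0.031, 0.357]
wrist_force: [0.2, 0.7, -1.3]
width: 0.0491
```

```bash
python3 - <<'E'
from h import *
p=snapshot('wrist');w=glass(p,'blue',robot.get_obs()['tool_pos'][2]+.006);to(w[0],w[1],.05);to(.473,.244,.08)
E
```

```text
blue [317.6 295.8] [83.4 89. ] [0.4545 0.2494 0.1147]
t 22.02 w 0.0488 F [-0.2 -0.5 -1.7] move mm [ 1.7  1.3 58.6] rot deg [-0.55  1.76  0.32]
t 22.02 w 0.0488 F [-0.2 -0.5 -1.7] move mm [16.2 12.6 28. ] rot deg [-0.55  1.76  0.32]
```

arm_command(
  commands="5 4 0 -0.5 1.7 0.3 0.4; 5 4 5 0 0 0 0.4; 5 4 8 0 0 0 0.4; 0 0 8 0 0 0 0.4; 0 0 0 0 0 0 0.4; 0 0 0 0 0 0 0.4",
)

```text
time: 22.78
tool_pos: [0.4749, 0.2408, 0.0849]
ee_rot: [3.141, 0.001, 0.346]
wrist_force: [0.4, 0.6, -0.6]
width: 0.0492
```

```bash
python3 - <<'E'
from h import *
to(.473,.244,.038)
E
```

```text
t 22.77 w 0.0492 F [ 0.4  0.6 -0.6] move mm [-0.6 -3.7 46.9] rot deg [ 0.01  0.04 -0.3 ]
```

arm_command(
  commands="-0.6 -3.5 2 0 0 -0.3 0.4; 0 0 8 0 0 0 0.4; 0 0 8 0 0 0 0.4; 0 0 0 0 0 0 0.4; 0 0 0 0 0 0 0.4",
)

```text
time: 23.4
tool_pos: [0.4727, 0.2446, 0.0659]
ee_rot: [3.141, 0.0, 0.352]
wrist_force: [0.6, 0.9, -0.8]
width: 0.0489
```

```bash
python3 - <<'E'
from h import *
to(.473,.244,.038)
E
```

```text
t 23.4 w 0.0489 F [ 0.6  0.9 -0.8] move mm [ 0.1  0.6 27.9] rot deg [0.01 0.02 0.07]
```

arm_command(
  commands="0 0.5 8 0 0 0 0.4; 0 0 8 0 0 0 0.4; 0 0 7 0 0 0 0.4; 0 0 3 0 0 0 0.4; 0 0 1 0 0 0 0.4; 0 0 0 0 0 0 0.4",
)

```text
time: 24.15
tool_pos: [0.4734, 0.2442, 0.0381]
ee_rot: [3.142, -0.001, 0.352]
wrist_force: [-0.6, 0.5, -0.9]
width: 0.0493
```

```bash
python3 - <<'E'
from h import *
to(.473,.244,.038)
E
```

```text
t 24.15 w 0.0493 F [-0.6  0.5 -0.9] move mm [-0.5  0.   0.1] rot deg [ 0.   -0.05  0.06]
```

arm_command(
  commands="0 0 0.5 0 0 0 0.4; 0 0 0 0 0 0 0.56; 0 0 0 0 0 0 0.7; 0 0 0 0 0 0 0.75; 0 0 0 0 0 0 0.75; 0 0 -15 0 0 0 0.75; 0 0 -30 0 0 0 0.75; 0 0 -30 0 0 0 1; 0 0 0 0 0 0 1",
)

```text
time: 25.28
tool_pos: [0.4742, 0.2445, 0.1177]
ee_rot: [3.142, -0.004, 0.352]
wrist_force: [0.5, 0.4, -0.2]
width: 0.0871
```

```bash
python3 - <<'E'
from h import *
p=snapshot('wrist');cv2.imwrite("pics/w6.png",p["img"]);w=glass(p,"blue",.044);to(.4389,-.2226,.1)
E
```

```text
blue [317.6 251.7] [60.5 62.3] [0.4737 0.2433 0.044 ]
t 25.32 w 0.0906 F [ 0.4 -0.5 -0. ] move mm [-193.   426.2   15.7] rot deg [ 0.01 -0.04  0.06]
```

View pics/w6.png

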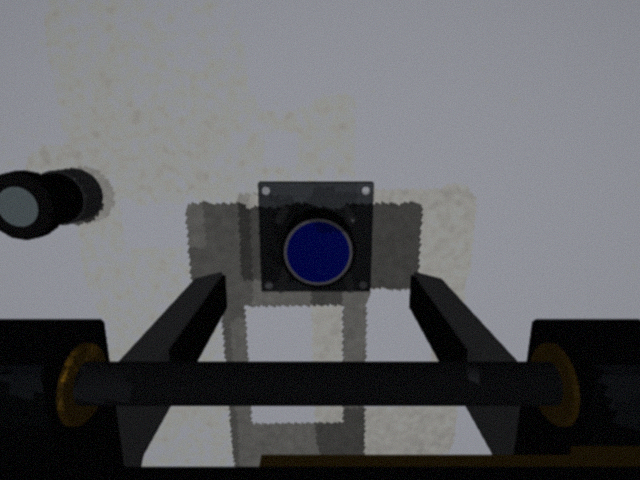

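The blue cell is seated at (318,252). Now to the weight.

arm_command(
  commands="-10 22 0 0 0 0 1; -22 48 0 0 0 0 1; -24 54 0 0 0 0 1; -24 54 0 0 0 0 1; -24 54 0 0 0 0 1; -24 54 0 0 0 0 1; -24 54 0 0 0 0 1; -22 48 0 0 0 0 1; -12 26 0 0 0 0 1; -6 10 0 0 0 0 1; 0 0 0 0 0 0 1; 0 0 0 0 0 0 1",
)

```text
time: 26.82
tool_pos: [0.4298, -0.2299, 0.099]
ee_rot: [-3.126, 0.018, 0.356]
wrist_force: [0.5, 0.3, -0.3]
width: 0.0941
```

```bash
python3 - <<'E'
from h import *
p=snapshot('wrist');cv2.imwrite("pics/w7.png",p["img"]);to(.4389,-.2226,.045)
print(models.tip_of("weight",p)[:1],proj(p,[.4389,-.2226,0]))
for d,z in((.025,.01),(.01,.034)): print([np.round(proj(p,[.4389+d*np.cos(a),-.2226+d*np.sin(a),z])) for a in (YAW,YAW+np.pi/2,YAW+np.pi,YAW-np.pi/2)])
E
```

```text
t 26.88 w 0.0942 F [-0.2  0.3  0.1] move mm [11.9 -2.8 53.9] rot deg [-0.88  1.06  0.31]
[{'centre': [0.4895, 0.4675], 'conf': 0.9}] [313.31110132 222.94477281]
[array([313., 190.]), array([276., 226.]), array([313., 261.]), array([350., 226.])]
[array([312., 219.]), array([296., 235.]), array([312., 250.]), array([328., 235.])]
```

View pics/w7.png

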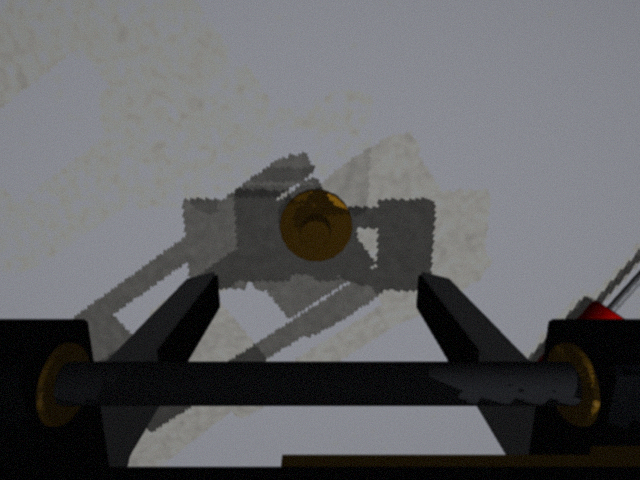

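The weight's disc spans columns 279–352 and rows 188–262, within about 2 px of the prediction. I'll correct the pose and descend.

arm_command(
  commands="5.5 -1 5 -0.9 1 0.3 1; 4 -1 20 0 0 0 1; 0 0 25 0 0 0 1; 0 0 12 0 0 0 1; 0 0 0 0 0 0 1; 0 0 0 0 0 0 1",
)

```text
time: 27.68
tool_pos: [0.4411, -0.221, 0.037]
ee_rot: [3.136, -0.005, 0.356]
wrist_force: [-0.5, -0.9, 0.3]
width: 0.0942
```

```bash
python3 - <<'E'
from h import *
p=snapshot('wrist');cv2.imwrite("pics/w8.png",p["img"][150:400,180:460]);to(.4395,-.2242,.004)
print([np.round(proj(p,[.4395+.025*np.cos(a),-.2242+.025*np.sin(a),.01])) for a in (YAW,YAW+np.pi/2,YAW+np.pi,YAW-np.pi/2)])
E
```

```text
t 27.73 w 0.0942 F [-0.3  0.7 -0.5] move mm [-2.8  2.1 33. ] rot deg [ 0.34 -0.32  0.3 ]
[array([320., 232.]), array([274., 277.]), array([320., 320.]), array([366., 278.])]
```

View pics/w8.png

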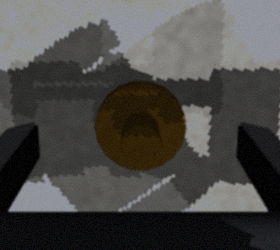

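The disc spans columns 275–367 and rows 231–320, matching the prediction to 1 px. Going down.

arm_command(
  commands="-2.6 2 6 0.3 -0.3 0.3 1; 0 0 8 0 0 0 1; 0 0 8 0 0 0 1; 0 0 0 0 0 0 1; 0 0 0 0 0 0 1",
)

```text
time: 28.35
tool_pos: [0.4401, -0.225, 0.0147]
ee_rot: [3.139, -0.001, 0.35]
wrist_force: [-0.5, -0.4, 0.5]
width: 0.094
```

```bash
python3 - <<'E'
from h import *
to(.4395,-.2242,.004)
E
```

```text
t 28.35 w 0.094 F [-0.5 -0.4  0.5] move mm [-0.3 -0.9 10.7] rot deg [ 0.13 -0.08 -0.06]
```

arm_command(
  commands="-0.3 -0.8 5 0.1 0 0 1; 0 0 4.5 0 0 0 1; 0 0 1 0 0 0 1; 0 0 0 0 0 0 1; 0 0 0 0 0 0 0.4; 0 0 0 0 0 0 0.4; 0 0 0 0 0 0 0.4; 0 0 0 0 0 0 0.4; 0 0 0 0 0 0 0.4",
)

```text
time: 29.48
tool_pos: [0.4399, -0.2243, 0.0041]
ee_rot: [3.141, -0.002, 0.35]
wrist_force: [-0.1, 0.3, 0.5]
width: 0.0491
```

arm_command(
  commands="0 0 -15 0 0 0 0.4; 0 0 -40 0 0 0 0.4; 0 0 -40 0 0 0 0.4; 0 0 -30 0 0 0 0.4; 0 0 0 0 0 0 0.4",
)

```text
time: 30.1
tool_pos: [0.4386, -0.2237, 0.1339]
ee_rot: [-3.141, -0.001, 0.35]
wrist_force: [0.3, 0.2, -2.2]
width: 0.0489
```

```bash
python3 - <<'E'
from h import *
to(.473,.244,.11)
E
```

```text
t 30.1 w 0.0489 F [ 0.3  0.2 -2.2] move mm [ 192.6 -427.6   24.3] rot deg [-0.03 -0.04 -0.06]
```

arm_command(
  commands="10 -22 0 0 0 0 0.4; 22 -48 0 0 0 0 0.4; 24 -54 0 0 0 0 0.4; 24 -54 0 0 0 0 0.4; 24 -54 0 0 0 0 0.4; 24 -54 0 0 0 0 0.4; 22 -50 0 0 0 0 0.4; 20 -44 0 0 0 0 0.4; 12 -26 0 0 0 0 0.4; 8 -10 0 0 0 0 0.4; 0 0 0 0 0 0 0.4; 0 0 0 0 0 0 0.4",
)

```text
time: 31.6
tool_pos: [0.4671, 0.243, 0.1161]
ee_rot: [-3.137, 0.025, 0.345]
wrist_force: [0.1, 0.5, -2.7]
width: 0.0491
```

```bash
python3 - <<'E'
from h import *
to(.473,.244,.09)
E
```

```text
t 31.6 w 0.0491 F [ 0.1  0.5 -2.7] move mm [ 6.6  1.1 25.9] rot deg [-0.27  1.44 -0.33]
```

arm_command(
  commands="3 0.5 0 -0.3 1.4 -0.3 0.4; 3 0.5 6 0 0 0 0.4; 0 0 8 0 0 0 0.4; 0 0 0 0 0 0 0.4; 0 0 0 0 0 0 0.4",
)

```text
time: 32.22
tool_pos: [0.4737, 0.2411, 0.101]
ee_rot: [3.14, -0.001, 0.346]
wrist_force: [-0.5, -0.1, -2.4]
width: 0.0491
```

```bash
python3 - <<'E'
from h import *
p=snapshot('wrist');glass(p,'weight',robot.get_obs()['tool_pos'][2]+.006)
to(.473,.244,.048)
t=robot.get_obs()["tool_pos"];print([np.round(proj(p,[t[0]+.025*np.cos(a),t[1]+.025*np.sin(a),t[2]+.006])) for a in (YAW,YAW+np.pi/2,YAW+np.pi,YAW-np.pi/2)])
cv2.imwrite("pics/w9.png",p["img"])
E
```

```text
weight [317.2 292.6] [102.5 109. ] [0.4751 0.2409 0.1069]
t 32.27 w 0.0489 F [ 0.2 -0.1 -1.5] move mm [ 0.4 -3.  52.9] rot deg [ 0.1  -0.03 -0.25]
[array([315., 243.]), array([261., 296.]), array([316., 345.]), array([370., 295.])]
```

View pics/w9.png

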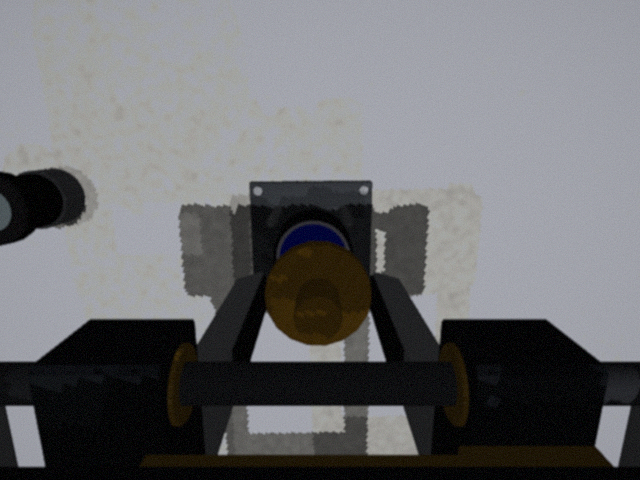

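The weight hangs level and centred at (317,293), about 1 mm forward in tool x, with the blue cell seated behind it.

arm_command(
  commands="-0.6 -2.9 4 0 0 -0.2 0.4; 0 0 10 0 0 0 0.4; 0 0 12 0 0 0 0.4; 0 0 0 0 0 0 0.4; 0 0 0 0 0 0 0.4",
)

```text
time: 32.9
tool_pos: [0.4716, 0.2439, 0.0726]
ee_rot: [3.14, 0.0, 0.351]
wrist_force: [-0.7, 0.2, -2.3]
width: 0.0487
```

```bash
python3 - <<'E'
from h import *
to(.4723,.2438,.0485)
E
```

```text
t 32.9 w 0.0487 F [-0.7  0.2 -2.3] move mm [ 0.7  0.4 24.1] rot deg [ 0.1   0.03 -0.01]
```

arm_command(
  commands="0.6 0.4 6 0.1 0 0 0.4; 0 0 7 0 0 0 0.4; 0 0 6 0 0 0 0.4; 0 0 3 0 0 0 0.4; 0 0 1 0 0 0 0.4; 0 0 0 0 0 0 0.4",
)

```text
time: 33.65
tool_pos: [0.4727, 0.2438, 0.0483]
ee_rot: [-3.141, -0.0, 0.351]
wrist_force: [0.1, -0.8, -1.5]
width: 0.0488
```

```bash
python3 - <<'E'
from h import *
to(.4723,.2438,.0481)
E
```

```text
t 33.65 w 0.0488 F [ 0.1 -0.8 -1.5] move mm [-0.3 -0.2  0.2] rot deg [-0.01 -0.02 -0.02]
```

arm_command(
  commands="0 0 0.5 0 0 0 0.4; 0 0 0 0 0 0 0.4; 0 0 0 0 0 0 0.56; 0 0 0 0 0 0 0.7; 0 0 0 0 0 0 0.75; 0 0 0 0 0 0 0.75; 0 0 -15 0 0 0 0.75; 0 0 -30 0 0 0 0.75; 0 0 -40 0 0 0 1; -20 0 -30 0 0 0 1; -40 0 0 0 0 0 1; -40 0 0 0 0 0 1",
)

```text
time: 35.15
tool_pos: [0.3805, 0.2099, 0.1743]
ee_rot: [-3.141, -0.011, 0.35]
wrist_force: [-0.2, -0.9, 0.6]
width: 0.094
```

arm_command(
  commands="-10 0 0 0 0 0 1; 0 0 0 0 0 0 1; 0 0 0 0 0 0 1",
)

```text
time: 35.52
tool_pos: [0.3715, 0.2067, 0.1772]
ee_rot: [-3.141, -0.018, 0.35]
wrist_force: [0.4, -0.1, -0.5]
width: 0.0941
```

```bash
python3 - <<'E'
from h import *
p=snapshot('wrist');s=snapshot('scene')
cv2.imwrite("pics/fin.png",np.hstack([cv2.resize(p["img"],(400,300)),cv2.resize(s["img"][60:260,250:517],(400,300),interpolation=cv2.INTER_CUBIC)]))
w=glass(p,"weight",.054);to(.473,.244,.1)
print([np.round(proj(p,[.473+.025*np.cos(a),.244+.025*np.sin(a),.054])) for a in (YAW,YAW+np.pi/2,YAW+np.pi,YAW-np.pi/2)])
E
```

```text
weight [317.4  88.7] [69.9 75.2] [0.4729 0.2429 0.054 ]
t 35.62 w 0.0939 F [-0.2 -0.3 -0.8] move mm [106.9  -0.2  78.7] rot deg [-0.03 -0.98 -0.04]
[array([316.,  50.]), array([281.,  88.]), array([316., 124.]), array([351.,  88.])]
```

View pics/fin.png

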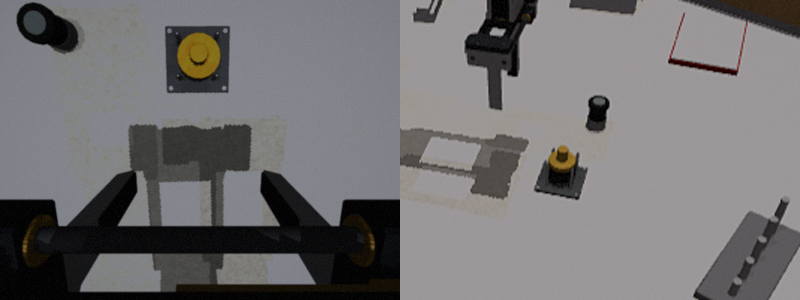

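The weight sits flat, knob up, between the four posts, centred at (317,89) against a predicted (316,88), with its disc at the expected height. The gripper is clear, so I'm handing in.

```bash
python3 -c "
from h import *
print(robot.close_job())"
```

```text
the job is handed in; nothing more can be done
None
```

The filter pack is built in the jig: red at the bottom, then green, blue and the brass weight on top, knob up. I gripped each piece by its rim and lowered it until it was within about 0.5 mm of its seat before letting go. The job was handed in at about 36 s, against the 112 s limit.

- **Final pictures:** the wrist and scene views show the weight level between the four posts. Its disc is within about 1 mm of the jig centre, and its size fits the expected height. I checked red, green and blue the same way right after placing each one.
- **Forces:** the wrist force never read above about 3 N.
- **Bystanders:** I never touched the diffuser, the eyepiece or the screwdriver. I did not measure them again at the end; only the eyepiece shows in the last pictures.
- **Disagreements:** no check failed. Long rows left the tool up to about 25 mm off and 2° tilted, which I corrected before each grasp and placing.

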